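Bring the tube rotator's red stem to the top

ROBOT

A 7-joint arm with a two-finger parallel gripper is mounted at the origin on a cart in front of the work surface, level with it; the furniture and walls round the work are solid. World frame = base frame: x ahead of the robot, y to its left, z up, the work surface at z = 0. Lengths are in m, angles in rad, forces in N, time in s.
With the tool pointing down it reaches from about 0.35 to 0.9 m from the base axis. Payload 8.1 kg.
Tool frame: the origin (TCP) lies midway between the tips of the shut fingers; the grasp point (between the pads) lies arm.grasp_offset behind it (arm.grasp_offset is the distance from the TCP to the grasp point, in m); z points along the fingers, y is the line along which they close (so a half turn about z gives the same grasp; the last joint's range is limited). The gripper opens to 92 mm and grips with 3 to 60 N. Pads are 19 mm wide; open, the fingers measure 130 mm over their backs; the gripper's body (75 mm by 190 mm) begins 47 mm behind the grasp point.
Start: joints at [-1.239, 0.434, 0.025, 1.573, -0.012, 1.134, -0.075], TCP at [0.263, 0.567, 0.227] pointing down, gripper open.
Joint ranges: [-2.62, 2.62], [-0.44, 2.09], [-1.27, 1.32], [0.08, 2.57], [-1.32, 4.46], [0.12, 2], [-2.74, 2.74]. Speed limits (rad/s): [2.22, 2.22, 3.01, 3.01, 3.14, 3.14, 3.14].

INTERFACE

Orientations are given as a rotation vector (axis times angle).
In Python, from cell import observe, imaging, arm gives the robot as it stands.
- The arm moves only by the tool apply_moves, never from a script. Its argument "commands" is a list of rows, each a list of 5 numbers: the opening in per cent of the stroke, from 0 (shut) to 100 (fully open), then the shift along the world's x, y, z in units of 0.06 m (1.0 is 0.06 m), then the turn about the world's z in units of 0.5 rad (1.0 is 0.5 rad). A call has 1 to 12 rows; each row shifts and turns the commanded pose from where the row before left it; what a row does not reach is not made up. A row lasts 1/8 s, in which the tool goes at most 62.5 mm and 10.7 degrees, less where a joint would pass 70% of its speed; a pose out of reach is approached as far as the arm can. A call with a number of a shift or a turn outside -1 to 1 is refused whole. A call with a gripper value outside its range is refused whole. The fingers move at their own pace and stop on an object; "newtons" is the grip in N (left out, the last holds). Time passes only in rows, so rows that do not move let the fingers close. It gives the time, the measured TCP pose, the force, the opening and the grip force at its end, in the units of the state.
- observe(): the state, without advancing time (a new reading comes with each control period).
- imaging.get_image(name): name is "scene" or "side" or "wrist"; returns (picture, depth): 384x512x3 uint8, red, green, blue; 384x512 float32, m along the optical axis (not along the pixel's ray), 0 where there is no reading.
- imaging.camera_params(name): a dict with "camera_matrix" (3x3 intrinsics, pixels), "origin" and "rotation" of the camera in the world; the wrist camera has in their place "tool_from_camera" (4x4, takes a point from camera to tool coordinates, whose origin is the TCP and whose axes are the flange's). Camera axes: x right, y up, looking along -z (the intrinsics and any distortion apply to the point x, -y, -z); pixel columns grow to the right and rows downward; lengths in m; the calibration is good to about 2 mm. A picture is of the moment at which its call begins: read the wrist's pose just before it. camera_params takes no time and is no camera call.
- arm.sign_off(): hands the job in; it is judged then, once.
The state is a dict: "clock": time; "joints": joint angles; "dq": joint speeds; "joint_efforts": joint torques, N m; "position": TCP position; "ee_rot": TCP orientation; "force": force on the tool from outside, world axes, zero at the start; "ft_torque": the same for the moment, N m; "width": opening from 0.0 (shut) to 1.0 (fully open); "gripper_force": force on a finger pad.
Only numpy, scipy, OpenCV 4.12 (cv2) and the standard library are available. Lean on these libraries where they do the work, as an engineer would, in place of code of your own. Each camera call takes 0.05 s, during which the arm holds its last target. There are 200 camera calls.

TASK

Turn the upright wheel of the white tube rotator by gently pushing one spoke after another with the fingertips, until its red filling stem points straight up, then leave the wheel standing still. Only push: do not grip the wheel, and do not lift, tip or shift the rotator. Leave everything else on the worktop where it stands.

Things in the scene. Friction and masses are not known exactly. Their poses are not given: they have to be found in the camera images.
- rotator: White end-over-end tube rotator, about 3 kg, loose on rubber feet. Origin on the worktop, below the hub, in the plane of the spokes; z up; -x is the side the wheel shows (toward the robot, yaw within 0.45 rad), +y along the wheel's plane to the left seen from the robot. Foot plate x -50 to +95 mm, y +-85 mm, 14 mm high.
- column_top (a point): Top centre of the motor column behind the wheel: x from 29 to 91 mm of the rotator's frame, y +-45 mm, 163 mm high. Nothing stands above the wheel.
- hub (a point): Centre of the wheel, 155 mm above the worktop, on its level axle (along the rotator's x), in the middle of the spokes' depth. The hub is a grey disc of 24 mm radius. The wheel has no rim; a thin steel ring of 52 mm radius just behind the spokes is not solid.
- opposite_spoke_end (a point): Outer end of the bare spoke opposite the red stem. Six straight aluminium spokes, 60 degrees apart, open at their ends, reach 125 mm (the one with the red stem 128 mm) from the hub centre, 10 mm wide in the wheel's plane and 16 mm deep along the axle, with rounded ends.
- stem_tip (a point): Outer end of the red stem, 128 mm from the hub centre: a round red pin of 16 mm diameter that forms the outer part of one spoke (from 70 to 128 mm). This point's z axis points along the stem, outwards from the hub; its x is the axle, away from the robot.
- wheel (a joint): Wheel angle, rad: 0 (or any multiple of 6.283) with the red stem straight up, growing clockwise seen from the robot (top moving right, to the rotator's -y). Turns both ways (stops at -9 and +15), needs about 0.12 N m (1 to 2 N at the spoke ends), stays where it is left, does not run on. Starts with the stem in about the lower half (1.75 to 4.53).
- weight: Small brass calibration weight, 18x18x31 mm, standing beside the rotator's left; origin under its centre. Bystander.
- petri: Clear petri dish, 62x62x14 mm, lying beside the rotator's right; origin under its centre. Bystander.
- jar_red: White sample jar with red lid, 58x58x62 mm; origin under its centre. Bystander.
- rack: Clear rack of small capped vials, 52x170x51 mm; origin under its centre. Bystander.
- beaker: Small glass beaker, 57x53x70 mm; origin under its centre. Bystander.
- vial: Small glass vial with black cap, 15x15x45 mm, standing upright between the rotator and the jar; origin under its centre. Bystander.

How it is judged:
On the way, in this order (a step that is already met when the one before it is completed fails the run):
1. the fingers push the wheel while its stem still points away from straight up (contact force between the fingers and wheel above 0.3 N and angle between stem_tip's own z axis and vertical above 0.3 rad), for 0.04 s.
2. the fingers push the wheel for the last part of its turn, stem in the upper quarter (contact force between the fingers and wheel above 0.3 N and angle between stem_tip's own z axis and vertical below 0.7 rad), for 0.04 s.
At the end, for the whole second after the job is handed in: The red stem points straight up within 0.1 rad (about 6 degrees), the wheel is at rest, the rotator stands upright within 30 mm of where it stood, and every bystander is within 20 mm of where it stood (angle between stem_tip's own z axis and vertical below 0.1 rad and velocity of joint wheel between -0.05 and 0.05 rad/s and angle between rotator's own z axis and vertical below 0.03 rad and distance of rotator from where it was at the start of the episode below 0.03 m and linear speed of rotator below 0.02 m/s and distance of each of weight, petri, jar_red, rack, beaker, vial from where it was at the start of the episode below 0.02 m); the robot touches nothing.
It fails at once if the rotator is lifted, tipped or shifted (30 mm along, 15 mm up, 0.12 rad) (distance of rotator from where it was at the start of the episode above 0.03 m or height (world z) of rotator above 0.015 m or angle between rotator's own z axis and vertical above 0.12 rad).
It fails at once if the wheel is gripped or pushed roughly (more than 30 N from the fingers) (contact force between the fingers and wheel above 30 N).
It fails at once if a bystander is moved (more than 20 mm) (distance of any of weight, petri, jar_red, rack, beaker, vial from where it was at the start of the episode above 0.02 m).
It also fails if it takes over 67 s, if anything falls off the work surface, if the arm or the gripper's body presses on something with over 40 N, if the wrist force passes 120 N, or if a joint passes its speed limit or range.

## Working session

There is one attempt and no reset: what is moved stays moved. The work goes in short steps, Python scripts to look and compute and a tool call to move; the robot and the scene stay as the last step left them, time stands still between calls to the robot, and variables do not carry over. Pictures are saved under pics/ and viewed, at most 10 in all, crops included, and the job is handed in when it is done.

Besides the shell and the picture viewer there is one more tool, called after ">>>" by a JSON object that holds its "op" and its "data", one argument or row to a line. apply_moves: Moves the arm, as the interface text tells. Its arguments: {"type":"object","properties":{"commands":{"type":"array"},"newtons":{"type":"number"}},"required":["commands"]}

```bash
mkdir -p pics; cat > h.py <<'E'
import numpy as np, cv2
from cell import observe, imaging, arm
def pts(name):
    o=observe(); im,d=imaging.get_image(name); p=imaging.camera_params(name)
    K=np.array(p["camera_matrix"]); v,u=np.mgrid[:384,:512]
    x=(u-K[0,2])/K[0,0]*d; y=(v-K[1,2])/K[1,1]*d
    c=np.stack([x,-y,-d],-1)
    if "origin" in p: w=c@np.array(p["rotation"]).T+np.array(p["origin"])
    else:
        T=np.array(p["tool_from_camera"]); t=c@T[:3,:3].T+T[:3,3]
        R=cv2.Rodrigues(np.array(o["ee_rot"]))[0]; w=t@R.T+np.array(o["position"])
    w[d==0]=np.nan
    return im,d,w
E
python3 - <<'E'
from h import *
print(observe()); 
for n in("scene","side"):
    im,d,w=pts(n); cv2.imwrite(f"pics/{n}0.png",im[...,::-1]); np.savez(f"{n}0.npz",im=im,d=d,w=w)
    p=imaging.camera_params(n); print({k:(np.round(v,3).tolist() if not isinstance(v,str) else v) for k,v in p.items()})
    hsv=cv2.cvtColor(im,cv2.COLOR_RGB2HSV); m=((hsv[...,0]<8)|(hsv[...,0]>172))&(hsv[...,1]>150)&(hsv[...,2]>80)
    k,l,s,c=cv2.connectedComponentsWithStats(m.astype(np.uint8))
    for i in range(1,k):
        if s[i,4]>15: print(n,s[i],np.nanmedian(w[l==i],0).round(3))
print(arm.grasp_offset)
E
```

```text
{'clock': 0.0, 'joints': array([-1.23862974,  0.43522879,  0.02496742,  1.57412229, -0.01160333,
        1.13401648, -0.07504783]), 'dq': array([-4.01189027e-05,  6.93064855e-04,  1.19957658e-03, -1.54287135e-03,
       -1.02696722e-03, -1.82302999e-03, -4.08936063e-04]), 'joint_efforts': array([ 3.01713726e-05, -6.67847013e+01,  9.84614566e-01, -3.14449596e+01,
       -6.06654561e-02,  4.26384062e-02,  1.62957213e-04]), 'position': array([0.26307406, 0.56634772, 0.22593157]), 'ee_rot': array([-6.77539809e-01, -3.06744335e+00,  2.53840432e-03]), 'force': array([-0.44658736,  0.39314162,  0.17443588]), 'ft_torque': array([-0.03464891,  0.01015663,  0.01589548]), 'gripper_force': 0.0, 'width': 1.0025590183320447}Traceback (most recent call last):
  File "<stdin>", line 4, in <module>
  File "h.py", line 8, in pts
    if "origin" in p: w=c@np.array(p["rotation"]).T+np.array(p["origin"])
                        ~~~~~~~~~~~~~~~~~~~~~~~~~~~^~~~~~~~~~~~~~~~~~~~~~
ValueError: operands could not be broadcast together with shapes (384,512) (3,)
```

The camera's rotation is a 3-vector, so it must be a rotation vector.

```bash
sed -i 's/np.array(p\["rotation"\]).T/cv2.Rodrigues(np.array(p["rotation"],float))[0].T/' h.py
python3 - <<'E'
from h import *
for n in("scene","side"):
    p=imaging.camera_params(n); print({k:(np.round(v,3).tolist() if not isinstance(v,str) else v) for k,v in p.items()})
    im,d,w=pts(n); cv2.imwrite(f"pics/{n}0.png",im[...,::-1]); np.savez(f"{n}0.npz",im=im,d=d,w=w)
    hsv=cv2.cvtColor(im,cv2.COLOR_RGB2HSV); m=((hsv[...,0]<8)|(hsv[...,0]>172))&(hsv[...,1]>150)&(hsv[...,2]>80)
    k,l,s,c=cv2.connectedComponentsWithStats(m.astype(np.uint8))
    for i in range(1,k):
        if s[i,4]>15: print(n,s[i],np.nanmedian(w[l==i],0).round(3))
print(arm.grasp_offset, imaging.camera_params("wrist"))
E
```

```text
{'camera_matrix': [[492.845, 0.0, 254.785], [0.0, 492.845, 191.043], [0.0, 0.0, 1.0]], 'origin': [-1.043, 0.83, 1.023], 'rotation': [0.69, -1.121, -1.794]}
scene [241 226  16  10 130] [0.433 0.106 0.056]
{'camera_matrix': [[491.374, 0.0, 258.726], [0.0, 491.374, 184.153], [0.0, 0.0, 1.0]], 'origin': [0.019, -1.264, 1.07], 'rotation': [0.984, -0.188, -0.304]}
side [397 168  13   9  74] [ 1.007 -0.052  0.175]
side [228 201  14  10 109] [0.434 0.095 0.061]
0.0188 {'camera_matrix': array([[268.27198201,   0.        , 254.90027373],
       [  0.        , 268.27198201, 185.37525915],
       [  0.        ,   0.        ,   1.        ]]), 'tool_from_camera': array([[ 4.29027627e-04,  9.60263464e-01,  2.79094779e-01,
         7.57675834e-02],
       [ 9.99999907e-01, -4.25163148e-04, -7.43795712e-05,
         7.57563875e-05],
       [ 4.72368300e-05,  2.79094785e-01, -9.60263557e-01,
        -1.57293567e-01],
       [ 0.00000000e+00,  0.00000000e+00,  0.00000000e+00,
         1.00000000e+00]])}
```

View pics/scene0.png

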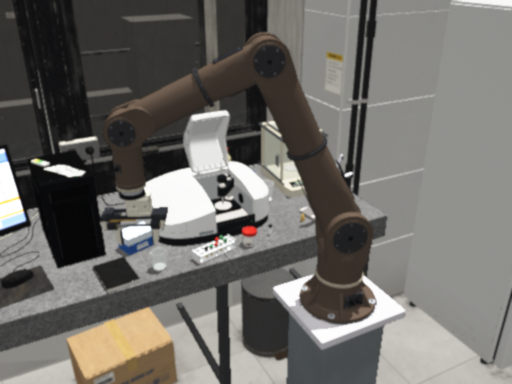

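View pics/side0.png

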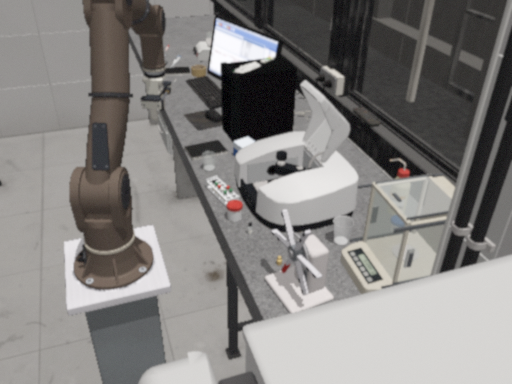

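The side view shows the rotator near (300,265), with the stem low around (285,267). The arm hides it in the scene view. Next I'll zoom in and measure.

```bash
python3 - <<'E'
from h import *
z=np.load("side0.npz"); im,w=z["im"],z["w"]
c=im[195:320,230:370]; cv2.imwrite("pics/c1.png",cv2.resize(c,None,fx=5,fy=4.8,interpolation=cv2.INTER_CUBIC)[...,::-1])
for u,v in [(299,253),(317,245),(318,262),(288,215),(285,267),(300,295),(270,278),(325,290),(342,232),(280,259),(296,265),(312,272),(250,228)]: print(u,v,w[v,u].round(3),im[v,u])
r=(np.arange(512)[None]>240)&(np.arange(512)[None]<345)&(np.arange(384)[:,None]>200)&(np.arange(384)[:,None]<312)
hsv=cv2.cvtColor(im,cv2.COLOR_RGB2HSV)
m=r&((hsv[...,0]<8)|(hsv[...,0]>172))&(hsv[...,1]>110)
for v,u in np.argwhere(m): print(u,v,w[v,u].round(3),im[v,u])
E
```

```text
299 253 [ 0.495 -0.319  0.164] [102 105 106]
317 245 [ 0.558 -0.302  0.163] [227 221 220]
318 262 [ 0.547 -0.338  0.133] [160 154 153]
288 215 [ 0.488 -0.244  0.245] [197 195 196]
285 267 [ 0.476 -0.271  0.076] [108  28  27]
300 295 [ 0.501 -0.336  0.015] [222 216 215]
270 278 [ 0.445 -0.234  0.008] [226 220 218]
325 290 [ 0.58  -0.339  0.013] [231 225 224]
342 232 [ 0.725 -0.161  0.063] [166 164 164]
280 259 [ 0.499 -0.18   0.024] [182 162 117]
296 265 [ 0.486 -0.323  0.126] [138 136 138]
312 272 [ 0.493 -0.406  0.171] [190 187 190]
250 228 [ 0.458 -0.005  0.029] [159 158 157]
241 202 [0.462 0.108 0.062] [178 101  98]
241 203 [0.46  0.103 0.061] [188  87  83]
241 204 [0.459 0.1   0.059] [190  81  76]
241 205 [0.455 0.087 0.064] [187  76  71]
242 205 [0.462 0.095 0.057] [159  92  90]
241 206 [0.456 0.091 0.057] [174  70  64]
241 207 [0.455 0.088 0.055] [156  71  65]
241 208 [0.455 0.087 0.051] [141  78  75]
285 265 [ 0.474 -0.275  0.088] [114  59  61]
284 266 [ 0.475 -0.267  0.076] [114  55  54]
285 266 [ 0.474 -0.275  0.084] [110  38  39]
286 266 [ 0.476 -0.279  0.086] [111  44  42]
[... 245 characters left out ...]
273  0.077] [112  38  36]
287 267 [ 0.481 -0.276  0.079] [114  53  52]
283 268 [ 0.474 -0.261  0.064] [108  41  39]
284 268 [ 0.475 -0.268  0.069] [109  36  33]
285 268 [ 0.476 -0.271  0.072] [110  33  30]
286 268 [ 0.48  -0.271  0.071] [113  45  44]
282 269 [ 0.475 -0.253  0.053] [116  64  64]
283 269 [ 0.474 -0.262  0.061] [110  35  35]
284 269 [ 0.478 -0.262  0.059] [109  31  28]
285 269 [ 0.479 -0.266  0.063] [113  40  39]
282 270 [ 0.474 -0.256  0.051] [120  69  65]
283 270 [ 0.475 -0.262  0.056] [112  38  36]
284 270 [ 0.478 -0.262  0.056] [110  36  33]
285 270 [ 0.479 -0.266  0.058] [115  56  54]
283 271 [ 0.475 -0.261  0.052] [118  54  54]
284 271 [ 0.479 -0.259  0.049] [115  53  54]
```

View pics/c1.png

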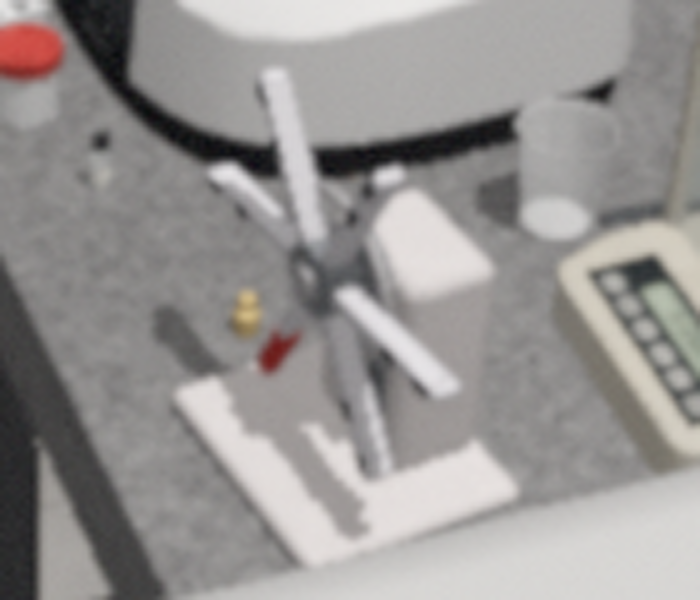

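Rough estimate: hub near (0.49, -0.32, 0.155), wheel plane nearly along world y, and the stem about 28° left of straight down. The angle is about 3.6, so clockwise pushes along the top should do it. I'll move the arm over with the fingers shut and the closing axis along x, then look again.

>>> {"op": "apply_moves", "data": {
  "commands": [
    [0, 0.1, -0.3, 0.3, -0.11],
    [0, 0.17, -0.62, 0.3, -0.11],
    [0, 0.17, -0.62, 0.3, -0.11],
    [0, 0.17, -0.62, 0.3, -0.11],
    [0, 0.17, -0.62, 0.2, -0.11],
    [0, 0.17, -0.62, 0.2, -0.11],
    [0, 0.17, -0.62, 0.2, -0.11],
    [0, 0.17, -0.62, 0.2, -0.11],
    [0, 0.17, -0.62, 0.2, -0.11],
    [0, 0.17, -0.62, 0, -0.11],
    [0, 0, 0, 0, 0]
  ],
  "newtons": 5
}}

```text
clock: 1.52
position: [0.3619, 0.2103, 0.3601]
ee_rot: [1.497, 2.762, 0.003]
force: [0.6, 0.5, 0.5]
width: 0.007
gripper_force: 0.0
```

>>> {"op": "apply_moves", "data": {
  "commands": [
    [0, 0.1, -0.4, 0, -0.11],
    [0, 0.17, -0.62, 0, -0.12],
    [0, 0.17, -0.62, 0, -0.12],
    [0, 0.17, -0.62, 0, -0.12],
    [0, 0.17, -0.62, 0, -0.12],
    [0, 0.17, -0.62, 0, -0.12],
    [0, 0.17, -0.62, 0, -0.12],
    [0, 0.17, -0.62, 0, -0.12],
    [0, 0.17, -0.62, 0, -0.11],
    [0, 0.17, -0.62, 0, -0.1],
    [0, 0, 0, 0, 0],
    [0, 0, 0, 0, 0]
  ]
}}

```text
clock: 3.02
position: [0.4585, -0.1445, 0.3587]
ee_rot: [-2.215, -2.227, -0.0]
force: [-0.7, 0.2, 0.1]
width: 0.007
gripper_force: 0.0
```

```bash
python3 - <<'E'
from h import *
print(imaging.camera_params("side").keys())
for n in("scene","side","wrist"):
    im,d,w=pts(n); np.savez(f"{n}1.npz",im=im,d=d,w=w)
    if n=="scene": a=im[150:330,200:360]
    if n=="wrist": b=im
cv2.imwrite("pics/m1.png",np.hstack([cv2.resize(a,(341,384)),cv2.resize(b,(459,384))])[...,::-1])
# foot plate from side depth
z=np.load("side1.npz"); im,w=z["im"],z["w"]
wr=np.load("wrist1.npz"); 
for nm,im,w in (("side",im,w),("wrist",wr["im"],wr["w"])):
    m=(w[...,2]>.006)&(w[...,2]<.03)&(w[...,1]<-.15)&(w[...,1]>-.5)&(w[...,0]>.38)&(w[...,0]<.66)&(im.min(-1)>150)
    p=w[m]; 
    if len(p)>20: print(nm,len(p),np.percentile(p,[2,98],axis=0).round(3).tolist(), cv2.minAreaRect(p[:,:2].astype(np.float32)))
    m=(w[...,2]>.150)&(w[...,2]<.175)&(w[...,1]<-.15)&(w[...,1]>-.5)&(w[...,0]>.51)&(w[...,0]<.66)
    p=w[m]
    if len(p)>5: print(" col",len(p),np.percentile(p,[2,98],axis=0).round(3).tolist(), cv2.minAreaRect(p[:,:2].astype(np.float32)))
E
```

```text
dict_keys(['camera_matrix', 'origin', 'rotation'])
side 1320 [[0.435, -0.385, 0.009], [0.581, -0.23, 0.021]] ((0.5084490180015564, -0.2984212040901184), (0.14525435864925385, 0.17864377796649933), 8.361593246459961)
 col 383 [[0.519, -0.342, 0.151], [0.576, -0.259, 0.167]] ((0.5460284352302551, -0.33771219849586487), (0.16660858690738678, 0.06528816372156143), 89.37812042236328)
wrist 493 [[0.43, -0.274, 0.01], [0.571, -0.209, 0.015]] ((0.5015804767608643, -0.24680373072624207), (0.14360113441944122, 0.06319177150726318), 7.939781665802002)
```

View pics/m1.png

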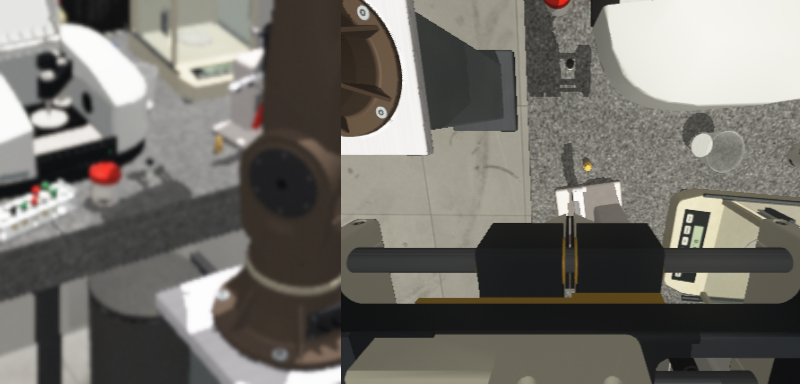

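Foot plate fit: origin about (0.487, -0.302), yaw about 0.143. In the wrist view the rotator is at (575,205) and the brass weight at (587,167). The stem is red at (258,110) in the scene crop. Now I'll fit the wheel angle.

```bash
cat >> h.py <<'E'
O=np.array([.487,-.302,.155]); yaw=.143
ex=np.array([np.cos(yaw),np.sin(yaw),0]); ey=np.array([-np.sin(yaw),np.cos(yaw),0])
def wheel(im,w,tip=None):
    q=w-O; X=q@ex; Y=q@ey; Z=q[...,2]; r=np.hypot(Y,Z); a=np.arctan2(-Y,Z)
    hsv=cv2.cvtColor(im,cv2.COLOR_RGB2HSV)
    red=((hsv[...,0]<8)|(hsv[...,0]>172))&(hsv[...,1]>110)&(r<.14)&(r>.06)&(abs(X)<.03)
    m=(abs(X)<.014)&(r>.05)&(r<.13)&~np.isnan(X)&(Z>-.12)
    if tip is not None: m&=np.linalg.norm(w[...,:2]-np.array(tip)[:2],axis=-1)>.045
    s=np.angle(np.mean(np.exp(6j*a[m])))/6 if m.any() else np.nan
    c=abs(np.mean(np.exp(6j*a[m]))) if m.any() else 0
    st=np.nan
    if red.any(): st=np.angle(np.mean(np.exp(1j*a[red])))
    return np.degrees(s),c,m.sum(),np.degrees(st),red.sum(),(np.nanmedian(X[red]) if red.any() else 0)
E
python3 - <<'E'
from h import *
for n in("side0","scene1","side1"):
    z=np.load(n+".npz"); print(n,wheel(z["im"],z["w"],[.4585,-.1445]))
E
```

```text
side0 (np.float64(25.120493133231193), np.float64(0.8227363342596284), np.int64(855), np.float64(-157.51837919001173), np.int64(25), np.float64(-0.00612831058668237))
scene1 (np.float64(25.272849898451113), np.float64(0.7244214088969122), np.int64(133), np.float64(-153.1190366160311), np.int64(31), np.float64(-0.003944114165489356))
side1 (np.float64(25.146674485702334), np.float64(0.8247363641498958), np.int64(845), np.float64(-157.50355902063222), np.int64(25), np.float64(-0.006011538380996887))
```

The stem is at -155° (3.58 rad), with spokes at -35° and +25° near the top. The plan is three rightward pushes along the top, tip at z≈0.24. First I'll go down to the left of the -35° spoke.

>>> {"op": "apply_moves", "data": {
  "commands": [
    [0, 0.1, -0.3, 0, 0.15],
    [0, 0.11, -0.51, 0, 0.14],
    [0, 0, 0, -0.4, 0],
    [0, 0, 0, -0.5, 0],
    [0, 0, 0, -0.5, 0],
    [0, 0, 0, -0.4, 0],
    [0, 0, 0, -0.18, 0],
    [0, 0, 0, 0, 0]
  ]
}}

```text
clock: 4.18
position: [0.4714, -0.1929, 0.2398]
ee_rot: [-2.046, -2.383, 0.0]
force: [-0.5, -0.2, 1.6]
width: 0.005
gripper_force: 0.0
```

>>> {"op": "apply_moves", "data": {
  "commands": [
    [0, 0.022, -0.155, 0, 0],
    [0, 0.022, -0.155, 0, 0],
    [0, 0.022, -0.155, 0, 0],
    [0, 0.022, -0.155, 0, 0],
    [0, 0.022, -0.155, 0, 0],
    [0, 0.022, -0.155, 0, 0],
    [0, 0, 0, 0, 0]
  ]
}}

```text
clock: 5.05
position: [0.4792, -0.2505, 0.2399]
ee_rot: [2.049, 2.381, -0.001]
force: [-0.3, 0.3, -0.1]
width: 0.006
gripper_force: 0.0
```

```bash
cat > m.py <<'E'
from h import *
import sys
o=observe(); p=o["position"]; q=p-O
print("tip Y",(q@ey).round(4),"X",(q@ex).round(4),"z",p[2].round(4),"F",o["force"].round(2),o["clock"])
for n in("scene","side"):
    im,d,w=pts(n); np.savez(n+"L.npz",im=im,w=w); print(n,[round(float(v),3) for v in wheel(im,w,p)])
    if len(sys.argv)>1 and n=="side": cv2.imwrite(sys.argv[1],cv2.resize(im[170:320,215:365],(600,600),interpolation=cv2.INTER_CUBIC)[...,::-1])
E
python3 m.py pics/p1.png
```

```text
tip Y 0.0521 X -0.0003 z 0.2399 F [-0.3   0.32 -0.11] 5.05
scene [-18.128, 0.988, 22.0, -136.105, 42.0, -0.004]
side [-19.458, 0.787, 506.0, -137.069, 24.0, -0.005]
```

View pics/p1.png

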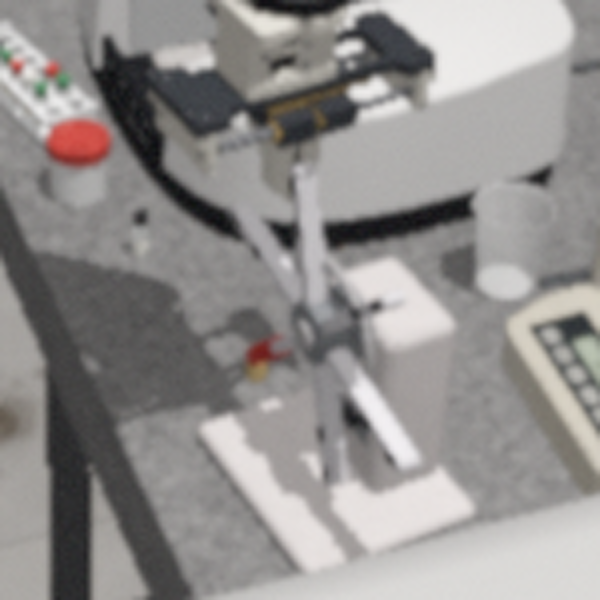

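The push works. The stem has moved from -155° to about -138° (red at (265,350)), and contact is soft. I'll finish this stroke and lift.

>>> {"op": "apply_moves", "data": {
  "commands": [
    [0, 0.022, -0.155, 0, 0],
    [0, 0.022, -0.155, 0, 0],
    [0, 0.022, -0.155, 0, 0],
    [0, 0.022, -0.155, 0, 0],
    [0, 0.022, -0.155, 0, 0],
    [0, 0.022, -0.155, 0, 0],
    [0, 0.022, -0.155, 0, 0],
    [0, 0.022, -0.155, 0, 0],
    [0, 0.022, -0.155, 0, 0],
    [0, 0.015, -0.1, 0, 0],
    [0, 0, 0, 0, 0]
  ]
}}

```text
clock: 6.52
position: [0.4922, -0.3398, 0.2401]
ee_rot: [2.048, 2.381, -0.001]
force: [-0.6, 0.4, 0.2]
width: 0.009
gripper_force: 0.0
```

>>> {"op": "apply_moves", "data": {
  "commands": [
    [0, -0.02, 0.1, 0.2, 0],
    [0, 0, 0, 0.5, 0],
    [0, 0, 0, 0.5, 0],
    [0, 0, 0, 0.2, 0],
    [0, -0.05, 0.4, 0, 0],
    [0, -0.09, 0.6, 0, 0],
    [0, -0.09, 0.6, 0, 0],
    [0, -0.08, 0.5, 0, 0],
    [0, -0.03, 0.2, 0, 0],
    [0, 0, 0, 0, 0]
  ]
}}

```text
clock: 7.78
position: [0.4707, -0.1944, 0.324]
ee_rot: [2.046, 2.384, 0.001]
force: [0.0, -0.3, 0.5]
width: 0.007
gripper_force: 0.0
```

```bash
python3 m.py
```

```text
tip Y 0.1088 X -0.0008 z 0.324 F [ 0.04 -0.3   0.55] 7.775
scene [-25.423, 0.661, 53.0, -87.045, 35.0, -0.007]
side [-27.634, 0.814, 735.0, -83.276, 61.0, -0.002]
```

The stem is now at about -87°, and the next spoke is at -27°. Second stroke.

>>> {"op": "apply_moves", "data": {
  "commands": [
    [0, 0, 0, -0.4, 0],
    [0, 0, 0, -0.5, 0],
    [0, 0, 0, -0.4, 0],
    [0, 0, 0, -0.1, 0],
    [0, 0.035, -0.24, 0, 0],
    [0, 0.035, -0.24, 0, 0]
  ]
}}

```text
clock: 8.62
position: [0.4754, -0.2256, 0.241]
ee_rot: [2.047, 2.381, 0.001]
force: [0.4, 0.2, 0.4]
width: 0.009
gripper_force: 0.0
```

>>> {"op": "apply_moves", "data": {
  "commands": [
    [0, 0.023, -0.159, 0, 0],
    [0, 0.023, -0.159, 0, 0],
    [0, 0.023, -0.159, 0, 0],
    [0, 0.023, -0.159, 0, 0],
    [0, 0.023, -0.159, 0, 0],
    [0, 0.023, -0.159, 0, 0],
    [0, 0.023, -0.159, 0, 0],
    [0, 0.023, -0.159, 0, 0],
    [0, 0.023, -0.159, 0, 0],
    [0, 0.023, -0.159, 0, 0],
    [0, 0.023, -0.159, 0, 0],
    [0, 0.023, -0.159, 0, 0]
  ]
}}

```text
clock: 10.12
position: [0.4915, -0.3388, 0.24]
ee_rot: [2.048, 2.382, 0.0]
force: [-0.6, 2.5, -0.8]
width: 0.005
gripper_force: 0.8
```

>>> {"op": "apply_moves", "data": {
  "commands": [
    [0, 0, 0, 0, 0],
    [0, -0.02, 0.1, 0.2, 0],
    [0, 0, 0, 0.5, 0],
    [0, 0, 0, 0.5, 0],
    [0, 0, 0, 0.2, 0],
    [0, -0.05, 0.4, 0, 0],
    [0, -0.09, 0.6, 0, 0],
    [0, -0.09, 0.6, 0, 0],
    [0, -0.07, 0.5, 0, 0],
    [0, -0.03, 0.2, 0, 0],
    [0, 0, 0, 0, 0]
  ]
}}

```text
clock: 11.5
position: [0.4704, -0.1937, 0.324]
ee_rot: [2.046, 2.384, 0.001]
force: [0.2, -0.0, -0.3]
width: 0.004
gripper_force: 0.0
```

```bash
python3 m.py pics/p2.png
```

```text
tip Y 0.1096 X -0.001 z 0.324 F [ 0.16 -0.03 -0.33] 11.5
scene [-25.28, 0.641, 72.0, -28.701, 7.0, -0.001]
side [-27.674, 0.801, 726.0, -23.243, 83.0, -0.002]
```

View pics/p2.png

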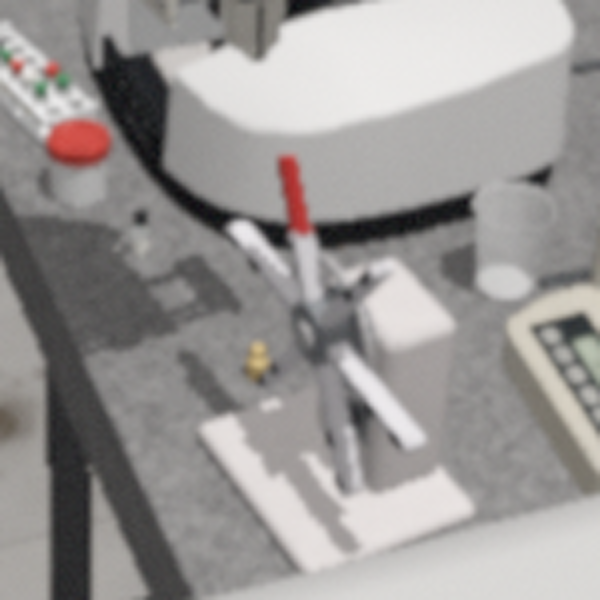

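The stem is now at about -27° (red from (287,160) to (300,230)). The last stroke stops with the fingers' face about 2 mm short of vertical, then I measure.

>>> {"op": "apply_moves", "data": {
  "commands": [
    [0, 0, 0, -0.4, 0],
    [0, 0, 0, -0.5, 0],
    [0, 0, 0, -0.4, 0],
    [0, 0, 0, -0.1, 0],
    [0, 0.035, -0.24, 0, 0],
    [0, 0.035, -0.24, 0, 0]
  ]
}}

```text
clock: 12.35
position: [0.4752, -0.2249, 0.241]
ee_rot: [2.047, 2.381, 0.001]
force: [-0.4, 0.3, 0.7]
width: 0.004
gripper_force: 0.0
```

>>> {"op": "apply_moves", "data": {
  "commands": [
    [0, 0.02, -0.143, 0, 0],
    [0, 0.02, -0.143, 0, 0],
    [0, 0.02, -0.143, 0, 0],
    [0, 0.02, -0.143, 0, 0],
    [0, 0.02, -0.143, 0, 0],
    [0, 0.02, -0.143, 0, 0],
    [0, 0.02, -0.143, 0, 0],
    [0, 0, 0, 0, 0]
  ]
}}

```text
clock: 13.35
position: [0.4827, -0.2841, 0.2399]
ee_rot: [2.049, 2.381, -0.001]
force: [0.2, -0.4, 0.7]
width: 0.004
gripper_force: 0.0
```

```bash
python3 m.py
```

```text
tip Y 0.0184 X -0.0016 z 0.2399 F [ 0.18 -0.45  0.72] 13.35
scene [0.231, 0.952, 80.0, nan, 0.0, 0.0]
side [-0.887, 0.822, 471.0, 3.505, 88.0, -0.003]
```

It's close to vertical. I'll back away to the left, lift clear, and check the angle independently by projecting a model of the stem into the images.

>>> {"op": "apply_moves", "data": {
  "commands": [
    [0, -0.03, 0.2, 0, 0],
    [0, -0.06, 0.4, 0, 0],
    [0, -0.06, 0.4, 0, 0],
    [0, -0.06, 0.4, 0.1, 0],
    [0, 0, 0, 0.5, 0],
    [0, 0, 0, 0.5, 0],
    [0, -0.1, 0.6, 0.2, 0],
    [0, -0.1, 0.6, 0, 0],
    [0, 0, 0, 0, 0]
  ]
}}

```text
clock: 14.58
position: [0.4581, -0.1234, 0.3179]
ee_rot: [-2.04, -2.388, -0.002]
force: [1.1, 0.2, -0.8]
width: -0.001
gripper_force: 0.0
```

```bash
python3 m.py pics/p3.png; python3 - <<'E'
from h import *
# image-space direction of the red stem vs projection of a vertical/tilted stem
def proj(n,P):
    p=imaging.camera_params(n); R=cv2.Rodrigues(np.array(p["rotation"],float))[0]; c=(P-np.array(p["origin"]))@R; K=np.array(p["camera_matrix"])
    return np.stack([K[0,2]+K[0,0]*c[...,0]/-c[...,2],K[1,2]+K[1,1]*c[...,1]/c[...,2]],-1)
for n in("side","scene"):
    z=np.load(n+"L.npz"); im,w=z["im"],z["w"]; hsv=cv2.cvtColor(im,cv2.COLOR_RGB2HSV)
    m=((hsv[...,0]<8)|(hsv[...,0]>172))&(hsv[...,1]>110)&(abs((w-O)@ey)<.1)&(abs((w-O)@ex)<.04)&(w[...,2]>.2)
    pt=np.argwhere(m)[:,::-1].astype(np.float32)
    if len(pt)<20: print(n,len(pt)); continue
    vx,vy,x0,y0=cv2.fitLine(pt,cv2.DIST_L2,0,.01,.01).ravel()
    print(n,"meas",np.degrees(np.arctan2(vx,vy))%180,(x0,y0))
    for a in(-8,-4,0,4,8):
        t=np.radians(a); r=np.array([.07,.128])[:,None]; P=O+r*(-np.sin(t)*ey+np.array([0,0,np.cos(t)])); q=proj(n,P); d=q[1]-q[0]
        print(a,(np.degrees(np.arctan2(d[0],d[1]))%180).round(2),q.mean(0).round(1))
z=np.load("sideL.npz"); im,w=z["im"],z["w"]
m=(w[...,2]>.006)&(w[...,2]<.03)&(w[...,1]<-.15)&(w[...,1]>-.5)&(w[...,0]>.38)&(w[...,0]<.66)&(im.min(-1)>150)
print(cv2.minAreaRect(w[m][:,:2].astype(np.float32)))
E
```

```text
tip Y 0.1809 X -0.0032 z 0.3179 F [ 1.07  0.24 -0.76] 14.575
scene [0.362, 0.752, 121.0, nan, 0.0, 0.0]
side [0.59, 0.819, 834.0, 3.651, 84.0, -0.003]
side meas 175.46132 (np.float32(296.7619), np.float32(224.61905))
-8 1.03 [293.5 222. ]
-4 178.47 [294.8 223.1]
0 175.67 [296.1 224.5]
4 172.57 [297.5 225.9]
8 169.12 [298.8 227.5]
scene 0
((0.5087510943412781, -0.30164891481399536), (0.14567643404006958, 0.1762717217206955), 7.260402679443359)
```

View pics/p3.png

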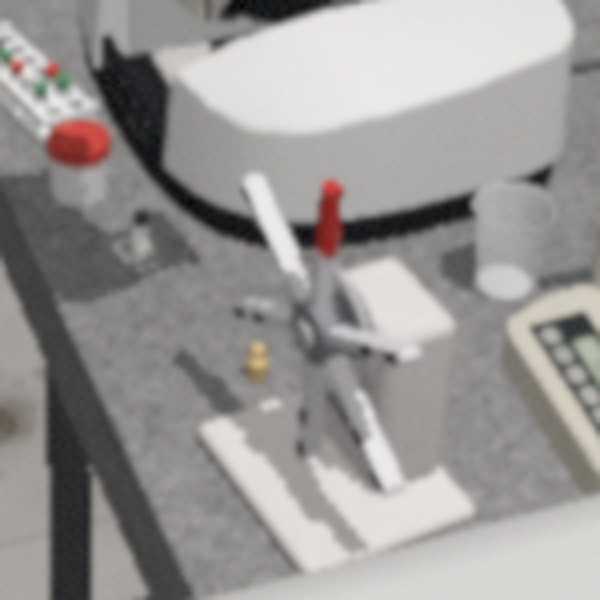

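The stem (red at (330,185) to (328,255)) points straight up, within about 1° by three separate estimates. The rotator hasn't moved, the other items are in place, and the arm is clear.

```bash
python3 -c "
from cell import arm; print(arm.sign_off())"
```

```text
the job is handed in; nothing more can be done
None
```

The job is handed in: three gentle pushes brought the red stem to within about 1° of straight up, the rotator and the bystanders I could see look unmoved, and the arm is clear (I never saw the petri dish in a picture).

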